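# Swap the pack in a latching battery charger

## Task

Swap the battery pack in the bench charger: draw the latch back so that the charged pack in the bay pops up, lift that pack out and drop it into the collection bin. Then set the discharged pack from the worktop in the bay, the same way round (contact end away from the latch), and press it down flush until the latch snaps over it. Do not drop the pack that goes into the charger, and leave the phone and the side cutters where they lie.

Things in the scene. Friction and masses are not known exactly. Their poses are not given: they have to be found in the camera images.
- charger: battery charger, grey box on a dark base, fixed; origin at worktop level under the middle of the bay. Reaches x +-40, y -74 to +102 mm; top (deck) at z = 42 mm. The bay is a pocket 47 (x) x 70 (y) mm with 3.5 mm lead-in chamfers. For fingers, its two x sides are cut right away at y within +-22 mm, down to z = 18 mm. The latch is on the +y end
- bay (a point): middle of the bay's mouth, level with the deck, 42 mm above the worktop; axes as the charger's. A flush pack has its top here, its underside 17 mm lower and its y axis along the charger's +y
- bay_floor (a joint): travel of the sprung plate that is the bay's floor: 0 = up, its top 8 mm under the deck, so that a pack on it stands 9 mm proud; 0.0085 m = a pack is flush and held by the latch; 0.010 m = its stop. The spring pushes up with 4 to 5.5 N
- latch (a joint): travel of the spring latch along the charger's +y: 0 = forward (rest), its 26 mm wide nose, 14 mm high above the deck, overhangs the bay's +y end by 4.5 mm and holds a flush pack down; from 0.0055 m it clears the pack; 0.011 m = its stop. Springs forward by itself (1 to 2 N). Its front slopes: a pack pressed down (about 8 N in all) pushes it back, then it snaps over
- latch_pull (a point): top middle of the upright black tab on the latch, to be drawn along the charger's +y; moves with the latch. The tab is 20 mm wide (charger's x) by 12 mm thick (y) and 25 mm high; its top is 72.5 mm above the worktop, the guides beside it 48.5 mm, the nose 56 mm
- charged_pack: the pack that is in the charger's bay at the start, charged and ready to come out; battery pack, a dark block 45 mm wide (its x) by 69 mm long (its y) by 17 mm high with a pale label on top; origin in the middle of its underside, z up. -y is the contact end, with a row of small gold pads
- flat_pack: the discharged pack that lies alone on the open worktop at the start and is to go into the charger; battery pack, a dark block 45 mm wide (its x) by 69 mm long (its y) by 17 mm high with a pale label on top; origin in the middle of its underside, z up. -y is the contact end, with a row of small gold pads
- flat_contacts (a point): middle of the contact end (-y) of the discharged pack, half way up, 34 mm from its middle
- bin: open collection bin of grey plastic, fixed, 190 mm (x) by 144 mm (y), walls 3 mm, sides and back 66 mm high, its front (-x) 36 mm high; origin in the middle of its underside, floor 3 mm up. Another pack already lies in its back (+x) part
- handheld: bystander: dark rugged phone lying on the worktop, 69 x 152 x 16 mm, origin in the middle of its underside
- side_cutters: bystander: side cutters lying on the worktop, 46 x 134 x 14 mm, origin in the middle of their underside
Not all that is in view belongs to the job. Leave any blue or turquoise look-alike of the flat_pack alone.

How it is judged:
By the outcome, as a careful person would: the job done as asked, in the order asked, and still so for the second after the job is handed in, with the robot touching nothing.
It also fails if it takes over 64 s, if anything falls off the work surface, if the arm or the gripper's body presses on something with over 40 N, if the wrist force passes 120 N, or if a joint passes its speed limit or range.

## Robot

A 7-joint arm with a two-finger parallel gripper is mounted at the origin on a cart in front of the work surface, level with it; the furniture and walls round the work are solid. World frame = base frame: x ahead of the robot, y to its left, z up, the work surface at z = 0. Lengths are in m, angles in degrees, forces in N, time in s.
With the tool pointing down it reaches from about 0.425 to 0.875 m from the base axis. Payload 4.7 kg.
Tool frame: the origin (TCP) lies at the very end of the fingers, on their centre line; the grasp point (between the pads) lies 19 mm behind it; z points along the fingers, y is the line along which they close (so a half turn about z gives the same grasp; the last joint's range is limited). The gripper opens to 87 mm and grips with 3 to 60 N. Pads are 19 mm wide; open, the fingers measure 117 mm over their backs; the gripper's body (75 mm by 190 mm) begins 51 mm behind the grasp point.
Start: joints at [74.261, 18.392, -4.016, 83.108, 1.295, 78.541, -3.26], TCP at [0.185, -0.623, 0.223] pointing down, gripper open.
Joint ranges: [-163.93, 163.93], [-17.29, 119.83], [-79.2, 71.16], [3.27, 140.29], [-89.18, 269.18], [5.43, 117.66], [-154.24, 154.24]. Speed limits (degrees/s): [147.25, 147.25, 180, 180, 180, 180, 180].

## Interface

Orientations are given as [roll, pitch, yaw] about the fixed x, y, z axes, in that order (R = Rz(yaw) Ry(pitch) Rx(roll)).
In Python, from cell import get_obs, eyes, env gives the robot as it stands.
- The arm moves only by the tool servo_tool, never from a script. Its argument "series" is a list that holds one entry, the list of rows, each a list of 7 numbers: the shift along the tool's x, y, z in units of 300 mm (1.0 is 300 mm), then the turn, a rotation vector about the tool's x, y, z in units of pi rad (1.0 is pi rad), then the opening, from 0 (shut) to 1 (fully open). In form: [[[tx, ty, tz, wx, wy, wz, gripper], ...]]. A call has 1 to 12 rows; each row is the pose to reach, as a shift and turn from the pose commanded when the call began, along the tool's axes at that moment, turning the shorter way round; what a row does not reach only later rows make up. A row lasts 1/12 s, in which the tool goes at most 41.7 mm and 7.16 degrees, less where a joint would pass 70% of its speed; a pose out of reach is approached as far as the arm can. A call with a number of a shift or a turn outside -1 to 1 is refused whole. A call with a gripper value outside its range is refused whole. The fingers move at their own pace and stop on an object; "grip_force" is the grip in N (left out, the last holds). Time passes only in rows, so rows that repeat a pose let the fingers close. It gives the time, the measured TCP pose, the force, the opening and the grip force at its end, in the units of the state.
- get_obs(): the state, without advancing time (a new reading comes with each control period).
- eyes.read_camera(name): name is "scene" or "side" or "wrist"; returns a dict with "frame" (400x640x3 uint8, red, green, blue), "depth" (400x640 float32, m along the optical axis (not along the pixel's ray), 0 where there is no reading), "fx", "fy", "cx", "cy" (pixels), "distortion" ([k1, k2, p1, p2, k3] as OpenCV has them; the pictures are not rectified), "origin" and "rotation" of the camera in the world; the wrist camera has in their place "mount" (4x4, takes a point from camera to tool coordinates, whose origin is the TCP and whose axes are the flange's). Camera axes: x right, y down, z forward; pixel columns grow to the right and rows downward; lengths in m; the calibration is good to about 2 mm. A picture is of the moment at which its call begins: read the wrist's pose just before it.
- env.sign_off(): hands the job in; it is judged then, once.
The state is a dict: "time_s": time; "qpos": joint angles; "joint_velocities": joint speeds; "effort": joint torques, N m; "tool_pos": TCP position; "tool_rot": TCP orientation; "force": force on the tool from outside, world axes, zero at the start; "wrist_torque": the same for the moment, N m; "grip_width": finger opening in m; "grasp_force": force on a finger pad.
Only numpy, scipy, OpenCV 4.12 (cv2) and the standard library are available. Lean on these libraries where they do the work, as an engineer would, in place of code of your own. Each camera call takes 0.05 s, during which the arm holds its last target. There are 200 camera calls.

## Working session

There is one attempt and no reset: what is moved stays moved. The work goes in short steps, Python scripts to look and compute and a tool call to move; the robot and the scene stay as the last step left them, time stands still between calls to the robot, and variables do not carry over. Pictures are saved under pics/ and viewed, at most 10 in all, crops included, and the job is handed in when it is done.

Besides the shell and the picture viewer there is one more tool, called in YAML: its name, and indented under it one key for each argument. servo_tool: Moves the arm, as the interface text tells. Shifts and turns lie within -1 to 1; 1 stands for 300 mm of shift or pi rad of turn. Its arguments: {"type":"object","properties":{"series":{"type":"array"},"grip_force":{"type":"number"}},"required":["series"]}

```bash
ls; mkdir -p pics
cat > h.py <<'E'
import numpy as np, cv2, json
from scipy.spatial.transform import Rotation as R
from cell import get_obs, eyes, env
def cam(name):
    o=get_obs(); c=eyes.read_camera(name)
    if name=="wrist":
        T=np.eye(4); T[:3,:3]=Rt(o["tool_rot"]); T[:3,3]=o["tool_pos"]
        M=T@np.array(c["mount"]); c["rotation"]=M[:3,:3]; c["origin"]=M[:3,3]
    c["rotation"]=np.array(c["rotation"]); c["origin"]=np.array(c["origin"])
    c["K"]=np.array([[c["fx"],0,c["cx"]],[0,c["fy"],c["cy"]],[0,0,1.]])
    return c
def Rt(r): return R.from_euler("xyz",r,degrees=True).as_matrix()
def rays(c,px):
    p=cv2.undistortPoints(np.array(px,float).reshape(-1,1,2),c["K"],np.array(c["distortion"],float)).reshape(-1,2)
    return np.c_[p,np.ones(len(p))]@c["rotation"].T
def plane(c,px,z):
    d=rays(c,px); return c["origin"]+d*((z-c["origin"][2])/d[:,2])[:,None]
def cloud(c):
    v,u=np.mgrid[0:400,0:640]; px=np.c_[u.ravel(),v.ravel()]
    return (c["origin"]+rays(c,px)*c["depth"].reshape(-1,1)).reshape(400,640,3)
def proj(c,P):
    return cv2.projectPoints((np.atleast_2d(P)-c["origin"])@c["rotation"],np.zeros(3),np.zeros(3),c["K"],np.array(c["distortion"],float))[0].reshape(-1,2)
def move(pw,yaw=None,down=True):
    "units of the move from current measured pose to TCP pw (tool down, tool yaw)"
    o=get_obs(); A=Rt(o["tool_rot"]); s=A.T@(np.array(pw)-o["tool_pos"])/0.3
    w=np.zeros(3)
    if yaw is not None: w=R.from_matrix(A.T@Rt([180,0,yaw])).as_rotvec()/np.pi
    return np.round(np.r_[s,w],4)
E
python3 - <<'E'
from h import *
print(get_obs())
a=cam("scene");b=cam("side")
for n,c in(("scene",a),("side",b)):
    print(n,c["origin"],c["rotation"].round(3).tolist(),c["fx"]); cv2.imwrite(f"pics/{n}0.png",c["frame"][:,:,::-1])
E
```

```text
pics
{'time_s': 0.0, 'qpos': array([74.26217202, 18.43926356, -4.01560779, 83.17595014,  1.29664307,
       78.54156828, -3.26010521]), 'joint_velocities': array([ 0.05092444, -0.04336038,  0.06258529, -0.02039707, -0.03817643,
        0.00096356, -0.12302301]), 'effort': array([-6.21892536e-05, -4.91287315e+01, -4.04046820e-01, -3.12527740e+01,
       -6.38960791e-02,  4.39319573e-02,  1.97041736e-04]), 'tool_pos': array([ 0.18488664, -0.62255856,  0.22145005]), 'tool_rot': array([-1.79888556e+02,  7.44282808e-03,  1.65479033e+01]), 'force': array([ 0.00334525,  0.60178244, -0.32550847]), 'wrist_torque': array([ 0.04994735,  0.0366923 , -0.01807955]), 'grasp_force': 0.0, 'grip_width': 0.08693256704643625}
scene [0.10455136 0.57904095 0.79903465] [-134.31, 1.228, -144.143] 403.1836877850579
side [ 0.02138281 -0.93090272  0.51190599] [-113.294, 0.876, -32.289] 372.2350060634409
```

```bash
sed -i 's/c\["rotation"\]=np.array(c\["rotation"\]); /c["rotation"]=np.array(c["rotation"]) if name=="wrist" else Rt(c["rotation"]); /' h.py
python3 -c "
import cv2
a=cv2.imread('pics/scene0.png');b=cv2.imread('pics/side0.png')
cv2.imwrite('pics/both.png',cv2.resize(cv2.vconcat([a,b]),(480,600)))"
```

```text
(no output)
```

View pics/scene0.png

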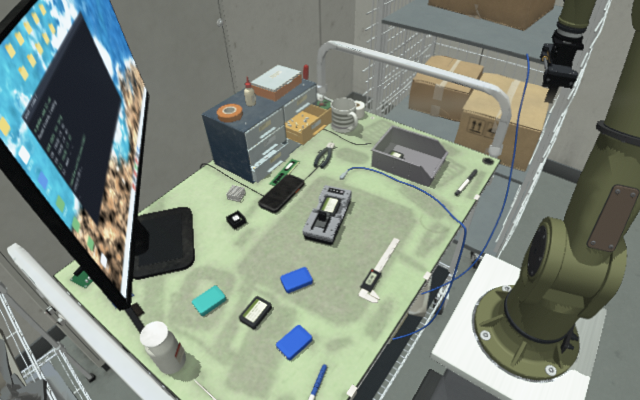

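View pics/side0.png

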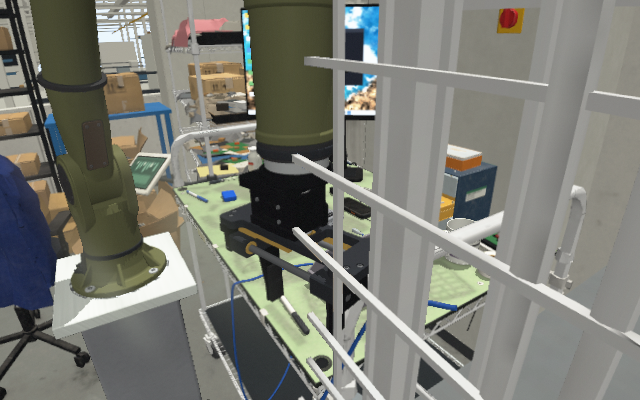

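Scene view: candidates for the discharged pack are the dark block with a pale label (255,312), the turquoise block (210,300), blue blocks (297,280) and (294,342), the phone (282,193), and the charged pack in the bay (328,205). By the description it is the one at (255,312). Charger is at (328,213), bin at (410,155), cutters near (323,155). In the side view the arm blocks most of the bench.

Run:
```python
from h import *
c=cam("scene"); P=cloud(c)
np.save("pics/P.npy",P)
for n,(u,v) in dict(flat=(255,312),bayL=(330,203),deck=(308,232),bin=(390,165),phone=(282,193),blue=(297,278),bench=(330,290),tabtop=(340,188),tabtop2=(318,235)).items(): print(n,P[v,u].round(3))
f=c["frame"][:,:,::-1]
crop=lambda u0,v0,w,h,s:cv2.resize(f[v0:v0+h,u0:u0+w],None,fx=s,fy=s,interpolation=cv2.INTER_CUBIC)
cv2.imwrite("pics/crop1.png",cv2.hconcat([crop(285,165,90,100,4.4),crop(205,260,90,100,4.4)]))
```

```text
flat [0.504 0.306 0.016]
bayL [ 0.548 -0.043  0.043]
deck [0.541 0.064 0.032]
bin [ 0.503 -0.292  0.026]
phone [ 0.698 -0.02   0.018]
blue [0.483 0.183 0.018]
bench [0.105 0.579 0.799]
tabtop [ 0.561 -0.109  0.041]
tabtop2 [0.516 0.056 0.029]
```

View pics/crop1.png

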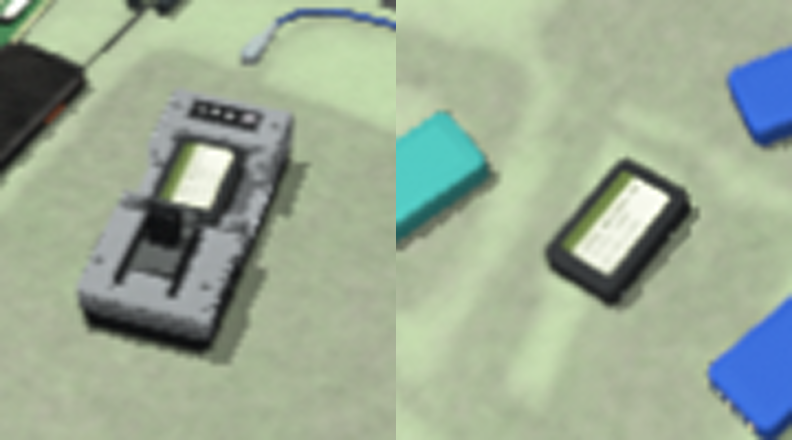

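Run:
```python
from h import *
P=np.load("pics/P.npy")
for n,(u,v) in dict(pipe=(410,56),pipeL=(325,60),pipeR=(485,88),post=(497,140),binL=(374,135),binR=(447,157),binF=(415,180),binF2=(437,186),tab=(322,213),cabinet=(265,120),labelbay=(331,206),edge=(470,205)).items():
    q=P[v-2:v+3,u-2:u+3].reshape(-1,3); q=q[q[:,2]<.75]; print(n,np.median(q,0).round(3) if len(q) else None)
# label of flat, of bay
c=cam("scene"); hsv=cv2.cvtColor(c["frame"],cv2.COLOR_RGB2HSV); 
m=((P[...,2]>.028)&(P[...,2]<.05)&(abs(P[...,0]-.55)<.12)&(abs(P[...,1]+.02)<.14)).astype(np.uint8)
print("deck",cv2.minAreaRect(P[m>0][:,:2].astype(np.float32)),m.sum())
m=((P[...,2]>.010)&(P[...,2]<.025)&(abs(P[...,0]-.50)<.07)&(abs(P[...,1]-.306)<.07)&(hsv[...,1]<200))
print("flat",cv2.minAreaRect(P[m][:,:2].astype(np.float32)),m.sum())
w=cam("wrist"); print(np.array(w["mount"]).round(3),w["fx"],w["K"])
```

```text
pipe [ 0.867 -1.181 -0.059]
pipeL [ 0.961 -0.597  0.118]
pipeR [ 0.351 -0.571  0.207]
post [ 0.271 -0.571  0.049]
binL [ 0.64  -0.436 -0.001]
binR [ 0.384 -0.462  0.   ]
binF [ 0.419 -0.297  0.007]
binF2 [ 0.355 -0.318 -0.002]
tab [0.529 0.019 0.07 ]
cabinet [ 0.811 -0.102  0.175]
labelbay [ 0.541 -0.037  0.041]
edge [ 0.245 -0.298 -0.002]
deck ((0.5425105690956116, -0.025110147893428802), (0.08174986392259598, 0.1785682886838913), 17.205690383911133) 1335
flat ((0.5077319741249084, 0.30328935384750366), (0.04586063697934151, 0.06752340495586395), 4.287486553192139) 567
[[ 0.    -0.963 -0.271  0.074]
 [ 1.     0.     0.     0.001]
 [-0.    -0.271  0.963 -0.163]
 [ 0.     0.     0.     1.   ]] 298.9140616752214 [[298.91406168   0.         323.12396057]
 [  0.         298.91406168 199.18734591]
 [  0.           0.           1.        ]]
```

Run:
```python
from h import *
P=np.load("pics/P.npy")
m=(abs(P[...,1]+.571)<.04)&(P[...,0]>.2)&(P[...,0]<1.05)&(P[...,2]>.05)&(P[...,2]<.7)
q=P[m]; print(len(q),q[:,2].max(),np.c_[q[:,0],q[:,2]][np.argsort(q[:,2])[-5:]])
m=(P[...,2]>.02)&(P[...,2]<.08)&(P[...,0]>.35)&(P[...,0]<.72)&(P[...,1]<-.2)&(P[...,1]>-.55); print("bin",cv2.minAreaRect(P[m][:,:2].astype(np.float32)))
print(move([.185,-.62,.36]),move([.50,-.03,.36],107.2))
```

```text
3037 0.4911310167754526 [[0.20140778 0.48866499]
 [0.20695177 0.48899744]
 [0.20446889 0.4902189 ]
 [0.20017609 0.49062115]
 [0.20209743 0.49113102]]
bin ((0.5379052758216858, -0.33794406056404114), (0.3424436151981354, 0.24429990351200104), 9.047499656677246)
[ 0.0025 -0.0095 -0.4598  0.      0.      0.    ] [ 1.5692e+00 -1.5956e+00 -4.5850e-01 -2.0000e-04 -2.0000e-04 -5.0360e-01]
```

Run:
```python
from h import *
P=np.load("pics/P.npy")
for lo in np.arange(.26,1,.08):
    m=(abs(P[...,1]+.571)<.04)&(P[...,0]>lo)&(P[...,0]<lo+.08)&(P[...,2]>.05)&(P[...,2]<.7)
    q=P[m]; print(lo.round(2),len(q),q[:,2].max() if len(q) else 0)
m=(P[...,2]>.03)&(P[...,2]<.075)&(P[...,0]>.35)&(P[...,0]<.72)&(P[...,1]<-.2)&(P[...,1]>-.55)
n,l,s,cc=cv2.connectedComponentsWithStats(m.astype(np.uint8))
for i in range(1,n):
    if s[i,4]>150: print(s[i],cv2.minAreaRect(P[l==i][:,:2].astype(np.float32)))
```

```text
0.26 579 0.21807476998983955
0.34 259 0.22025104600899081
0.42 262 0.22118382060137776
0.5 249 0.21976027741253967
0.58 229 0.22000448591002664
0.66 216 0.21915104354508808
0.74 204 0.21872718530305912
0.82 192 0.21876221525889705
0.9 363 0.21550907236107164
0.98 3 0.11351536619666303
[ 371  125   77   54 1394] ((0.47516554594039917, -0.36371350288391113), (0.20093566179275513, 0.15927590429782867), 3.9867026805877686)
```

servo_tool:
  series:
    - [[0,0,-0.139,0,0,0,1],[0,0,-0.278,0,0,0,1],[0.1,-0.09,-0.4,0,0,-0.04,1],[0.2,-0.18,-0.46,0,0,-0.08,1],[0.3,-0.27,-0.46,0,0,-0.12,1],[0.4,-0.36,-0.46,0,0,-0.16,1],[0.5,-0.45,-0.46,0,0,-0.2,1],[0.6,-0.55,-0.46,0,0,-0.24,1],[0.7,-0.64,-0.46,0,0,-0.28,1],[0.8,-0.735,-0.46,0,0,-0.31,1],[0.837,-0.769,-0.46,0,0,-0.32,1]]

```text
time_s: 1.17
tool_pos: [0.3628, -0.3255, 0.3611]
tool_rot: [179.9, -0.0, 74.7]
force: [0.8, 0.6, 0.4]
grip_width: 0.0869
grasp_force: 0.0
```

Run:
```python
from h import *
o=get_obs(); print(o["qpos"].round(1)); print(move([.52,-.0,.33],107.2))
```

```text
[ 60.8  -2.7 -20.9  91.1  -1.   91.4  24.6]
[ 1.1849e+00  2.1890e-01  1.0450e-01  4.0000e-04 -0.0000e+00 -1.8060e-01]
```

servo_tool:
  series:
    - [[0.13,0.025,0.01,0,0,-0.03,1],[0.26,0.05,0.02,0,0,-0.06,1],[0.39,0.075,0.03,0,0,-0.09,1],[0.52,0.1,0.04,0,0,-0.12,1],[0.65,0.125,0.05,0,0,-0.15,1],[0.78,0.15,0.07,0,0,-0.18,1],[0.9,0.18,0.09,0,0,-0.18,1],[1,0.21,0.1,0,0,-0.18,1],[1,0.219,0.105,0,0,-0.18,1],[1,0.219,0.105,0,0,-0.18,1]]

```text
time_s: 2.0
tool_pos: [0.5058, -0.0585, 0.3285]
tool_rot: [-180.0, -0.0, 106.7]
force: [-0.3, -0.4, -0.4]
grip_width: 0.087
grasp_force: 0.0
```

Run:
```python
from h import *
o=get_obs(); print(o["qpos"].round(1),o["tool_pos"],o["tool_rot"]); c=cam("wrist"); P=cloud(c); np.save("pics/Pw.npy",P); cv2.imwrite("pics/w1.png",c["frame"][:,:,::-1])
m=(P[...,2]>.036)&(P[...,2]<.05)&(abs(P[...,0]-.545)<.12)&(abs(P[...,1]+.025)<.14)
r=cv2.minAreaRect(P[m][:,:2].astype(np.float32)); print("deck",r,m.sum())
m=(P[...,2]>.066)&(P[...,2]<.08)&(abs(P[...,0]-.545)<.06)&(abs(P[...,1]-.0)<.09)
print("tab",cv2.minAreaRect(P[m][:,:2].astype(np.float32)),P[m].mean(0),m.sum())
```

```text
[ 43.2   1.  -39.7  91.5   0.6  87.8  20.2] [ 0.50583174 -0.05845296  0.32846479] [-1.79971875e+02 -4.12659161e-02  1.06709679e+02]
deck ((0.5431256294250488, -0.026697635650634766), (0.07985784113407135, 0.17700375616550446), 16.95073890686035) 5118
tab ((0.528438925743103, 0.01701127365231514), (0.018153291195631027, 0.012099914252758026), 16.85833740234375) [0.52826006 0.01718653 0.07201983] 132
```

View pics/w1.png

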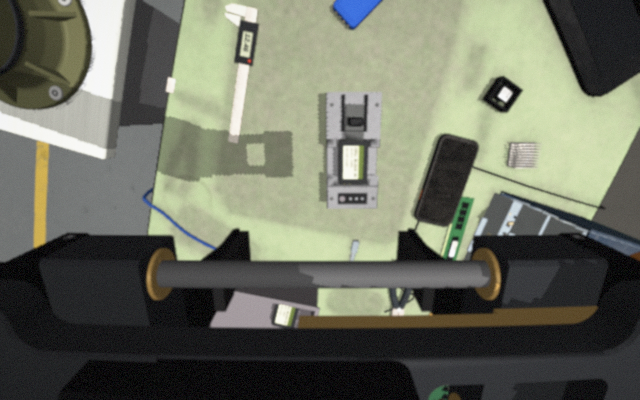

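Wrist view: charger centred at (352,150), tab (354,118), charged pack's label (352,162), bin at (260,310); sizes match (80 x 177 mm, tab z 72 mm). Next: grip the tab.

Run:
```python
from h import *
print(move([.529,.0173,.12],107),move([.529,.0173,.057],107))
```

```text
[ 2.254e-01  1.501e-01  6.953e-01 -3.000e-04 -0.000e+00 -2.600e-03] [ 2.254e-01  1.503e-01  9.053e-01 -3.000e-04 -0.000e+00 -2.600e-03]
```

servo_tool:
  series:
    - [[0.05,0.03,0.12,0,0,0,0.6],[0.1,0.07,0.24,0,0,-0.0026,0.6],[0.15,0.11,0.36,0,0,-0.0026,0.6],[0.2,0.14,0.48,0,0,-0.0026,0.5],[0.225,0.15,0.6,0,0,-0.0026,0.5],[0.225,0.15,0.69,0,0,-0.0026,0.5],[0.225,0.15,0.77,0,0,-0.0026,0.5],[0.225,0.15,0.84,0,0,-0.0026,0.5],[0.225,0.15,0.88,0,0,-0.0026,0.5],[0.225,0.15,0.905,0,0,-0.0026,0.5],[0.225,0.15,0.905,0,0,-0.0026,0.5]]
  grip_force: 15

```text
time_s: 2.97
tool_pos: [0.5284, 0.0163, 0.0565]
tool_rot: [-179.9, -0.0, 106.9]
force: [0.2, -0.6, 0.3]
grip_width: 0.0434
grasp_force: 0.0
```

servo_tool:
  series:
    - [[0,0,0,0,0,0,0],[0,0,0,0,0,0,0],[0,0,0,0,0,0,0],[0,0,0,0,0,0,0],[0,0,0,0,0,0,0],[0,0,0,0,0,0,0]]
  grip_force: 15

```text
time_s: 3.47
tool_pos: [0.5294, 0.0176, 0.0583]
tool_rot: [180.0, 0.0, 107.0]
force: [-1.1, -0.1, 4.7]
grip_width: 0.0197
grasp_force: 15.0
```

servo_tool:
  series:
    - [[0.01,0,0,0,0,0,0],[0.02,0,0,0,0,0,0],[0.028,0,0,0,0,0,0],[0.032,0,0,0,0,0,0],[0.032,0,0,0,0,0,0],[0.032,0,0,0,0,0,0],[0.032,0,0,0,0,0,0],[0.032,0,0,0,0,0,0]]

```text
time_s: 4.13
tool_pos: [0.5268, 0.0262, 0.0582]
tool_rot: [180.0, 0.1, 107.0]
force: [-1.9, -1.7, 6.2]
grip_width: 0.0197
grasp_force: 15.0
```

```bash
cat > hb.py <<'E'
from h import *
B=np.array([.5472,-.0401]); Y=np.deg2rad(16.95); ex=np.array([np.cos(Y),np.sin(Y)]); ey=np.array([-np.sin(Y),np.cos(Y)])
def bayz(c):
    P=cloud(c); d=P[...,:2]-B; x=d@ex; y=d@ey
    m=(abs(x)<.016)&(y>-.03)&(y<.02); print("pack top z",np.median(P[m][:,2]).round(4),P[m][:,2].min().round(4),P[m][:,2].max().round(4),m.sum())
    return P,x,y
E
python3 - <<'E'
from hb import *
for n in("scene","wrist"): bayz(cam(n))
E
```

```text
return _methods._mean(a, axis=axis, dtype=dtype,
  ret = ret.dtype.type(ret / rcount)
Traceback (most recent call last):
  File "hb.py", line 5, in bayz
    m=(abs(x)<.016)&(y>-.03)&(y<.02); print("pack top z",np.median(P[m][:,2]).round(4),P[m][:,2].min().round(4),P[m][:,2].max().round(4),m.sum())
                                                                                       ~~~~~~~~~~~~~^^
ValueError: zero-size array to reduction operation minimum which has no identity
```

servo_tool:
  series:
    - [[0,0,0,0,0,0,0.5],[0,0,0,0,0,0,0.5],[0,0,0,0,0,0,0.7],[0,0,0,0,0,0,0.75],[0,0,-0.1,0,0,0,0.75],[-0.05,0,-0.23,0,0,0,0.75],[-0.12,0,-0.35,0,0,0,0.75],[-0.16,0,-0.45,0,0,0,0.75],[-0.16,0,-0.45,0,0,0,0.75]]

```text
time_s: 4.93
tool_pos: [0.5448, -0.0222, 0.1988]
tool_rot: [179.5, 0.3, 106.8]
force: [1.2, -0.4, -0.3]
grip_width: 0.0638
grasp_force: 0.0
```

Run:
```python
from hb import *
P,x,y=bayz(cam("wrist"))
m=(P[...,2]>.046)&(P[...,2]<.055)&(abs(x)<.03)&(y>-.05)&(y<.025)
print(cv2.minAreaRect(np.c_[x[m],y[m]].astype(np.float32)),m.sum())
m=(P[...,2]>.066)&(P[...,2]<.08)&(abs(x)<.03)&(abs(y-.06)<.04); print("tab",x[m].mean(),y[m].mean())
t=np.r_[B+ .0006*ex,0]
print([move(t+[0,0,z],106.95) for z in(.09,.028)])
```

```text
pack top z 0.0522 0.0493 0.0543 1287
((-0.0008121021091938019, -0.005494521930813789), (0.06056733429431915, 0.04523064196109772), 89.5152816772461) 2149
tab -0.0005108392514558756 0.0626365993867977
[array([-0.0655, -0.0055,  0.3527,  0.0019,  0.001 , -0.0006]), array([-0.0649, -0.0067,  0.5593,  0.0019,  0.001 , -0.0006])]
```

servo_tool:
  series:
    - [[-0.03,-0.005,0.1,0,0,0,0.75],[-0.065,-0.009,0.22,0,0,0,0.75],[-0.065,-0.009,0.34,0,0,0,0.75],[-0.065,-0.009,0.43,0,0,0,0.75],[-0.065,-0.009,0.5,0,0,0,0.75],[-0.065,-0.009,0.545,0,0,0,0.75],[-0.065,-0.009,0.553,0,0,0,0.75],[-0.065,-0.009,0.553,0,0,0,0],[-0.065,-0.009,0.553,0,0,0,0],[-0.065,-0.009,0.553,0,0,0,0],[-0.065,-0.009,0.553,0,0,0,0],[-0.065,-0.009,0.553,0,0,0,0]]
  grip_force: 25

```text
time_s: 5.98
tool_pos: [0.5454, -0.0383, 0.0282]
tool_rot: [179.8, 0.1, 107.0]
force: [2.3, 0.0, 2.4]
grip_width: 0.0446
grasp_force: 25.0
```

Gripped at 44.6 mm. Lift.

servo_tool:
  series:
    - [[0,0,-0.03,0,0,0,0],[0,0,-0.08,0,0,0,0],[0,0,-0.16,0,0,0,0],[0,0,-0.26,0,0,0,0],[0,0,-0.37,0,0,0,0],[0,0,-0.48,0,0,0,0],[0,0,-0.5,0,0,0,0]]

```text
time_s: 6.57
tool_pos: [0.5465, -0.0383, 0.1828]
tool_rot: [179.6, 0.3, 107.0]
force: [0.8, 0.3, -0.8]
grip_width: 0.0449
grasp_force: 25.0
```

Run:
```python
from hb import *
o=get_obs(); print(o["grip_width"],o["qpos"].round(1))
P=np.load("pics/Pw.npy")
Ps=cloud(cam("scene"))
for Q in(P,Ps):
    m=(Q[...,2]>.055)&(Q[...,2]<.075)&(abs(Q[...,0]-.475)<.14)&(abs(Q[...,1]+.364)<.12); print("rim",m.sum(),cv2.minAreaRect(Q[m][:,:2].astype(np.float32)) if m.sum()>5 else 0)
m=(Ps[...,2]>.028)&(Ps[...,2]<.04)&(abs(Ps[...,0]-.475)<.14)&(abs(Ps[...,1]+.364)<.12);q=Ps[m]; print("36mm pts",q[::max(1,len(q)//12)].round(3))
print(move([.435,-.365,.17],86))
```

```text
0.044908337586717174 [ 39.9  10.6 -42.8 100.1   7.7  71.7  12.2]
rim 537 ((0.4957033395767212, -0.29129084944725037), (0.020531948655843735, 0.14409369230270386), 89.02336883544922)
rim 461 ((0.4905529022216797, -0.3627002239227295), (0.1710232049226761, 0.161700040102005), 5.269386291503906)
36mm pts [[ 0.573 -0.423  0.04 ]
 [ 0.53  -0.434  0.035]
 [ 0.569 -0.378  0.036]
 [ 0.569 -0.366  0.032]
 [ 0.446 -0.437  0.029]
 [ 0.392 -0.443  0.037]
 [ 0.557 -0.288  0.032]
 [ 0.384 -0.387  0.034]
 [ 0.38  -0.372  0.034]
 [ 0.466 -0.293  0.031]
 [ 0.426 -0.296  0.037]
 [ 0.395 -0.298  0.039]
 [ 0.372 -0.303  0.035]]
[-0.9324 -0.6726  0.0382  0.0023  0.001   0.1167]
```

servo_tool:
  series:
    - [[-0.1,-0.07,0,0,0,0.01,0],[-0.21,-0.15,0,0,0,0.03,0],[-0.32,-0.23,0,0,0,0.05,0],[-0.43,-0.31,0,0,0,0.07,0],[-0.54,-0.39,0,0,0,0.09,0],[-0.65,-0.47,0.01,0,0,0.1,0],[-0.75,-0.54,0.02,0,0,0.115,0],[-0.85,-0.61,0.03,0,0,0.115,0],[-0.93,-0.66,0.04,0,0,0.115,0],[-0.935,-0.66,0.1,0,0,0.115,0],[-0.935,-0.66,0.2,0,0,0.115,0],[-0.935,-0.66,0.25,0,0,0.115,0]]

```text
time_s: 7.62
tool_pos: [0.4335, -0.3639, 0.0974]
tool_rot: [-179.7, -0.2, 86.2]
force: [-0.1, 0.9, -2.4]
grip_width: 0.0448
grasp_force: 25.0
```

Run:
```python
from hb import *
print(get_obs()["qpos"].round(1),move([.44,-.365,.035],86))
c=cam("wrist"); P=cloud(c)
m=(P[...,2]>.055)&(P[...,2]<.075)&(abs(P[...,0]-.475)<.14)&(abs(P[...,1]+.364)<.12); q=P[m]; print(len(q),q.min(0),q.max(0))
cv2.imwrite("pics/w2.png",c["frame"][:,:,::-1])
```

```text
[ 60.4  15.9 -26.6 102.8   7.8  63.5  27.4] [-0.0028  0.0228  0.2079 -0.0015 -0.0011  0.0011]
5906 [ 0.39441136 -0.43947508  0.05500389] [ 0.57361589 -0.28313109  0.06910447]
```

View pics/w2.png

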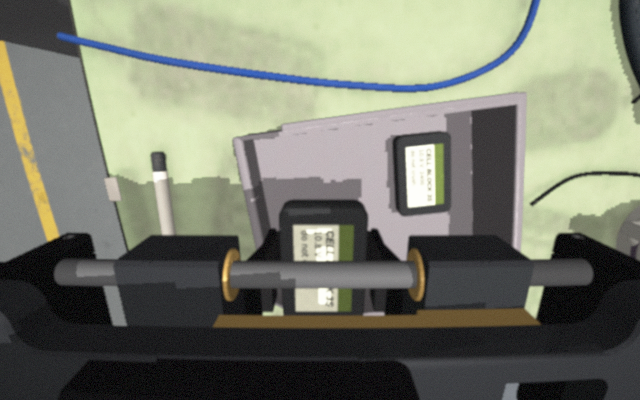

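The held pack (323,255) is over the front half of the bin; the other pack lies at (422,172), clear of it. Lower and release.

servo_tool:
  series:
    - [[0,0.02,0.08,0,0,0,0],[0,0.023,0.15,0,0,0,0],[0,0.023,0.19,0,0,0,0],[0,0.023,0.19,0,0,0,0.65],[0,0.023,0.19,0,0,0,0.65],[0,0.023,0.19,0,0,0,0.65],[0,0.023,0.1,0,0,0,0.65],[0,0.023,0,0,0,0,0.65],[0,0.023,-0.13,0,0,0,0.65],[0,0.023,-0.26,0,0,0,0.65],[0.1,0.023,-0.39,0,0,0,0.75],[0.2,0.023,-0.45,0,0,0,0.75]]

```text
time_s: 8.67
tool_pos: [0.4474, -0.3087, 0.2419]
tool_rot: [179.7, 0.3, 86.0]
force: [0.9, -0.0, 0.4]
grip_width: 0.0623
grasp_force: 0.0
```

Run:
```python
from hb import *
P=cloud(cam("scene"))
m=(P[...,2]>.012)&(P[...,2]<.028)&(abs(P[...,0]-.44)<.05)&(abs(P[...,1]+.365)<.055); q=P[m]; print("pack in bin pts",len(q),np.median(q,0))
print(move([.51,.26,.25],94.3))
```

```text
pack in bin pts 137 [ 0.43753629 -0.37399485  0.01885456]
[ 1.8711e+00  8.4600e-02 -1.8300e-02  3.4000e-03  1.5000e-03 -4.2400e-02]
```

servo_tool:
  series:
    - [[0.13,0.005,0,0,0,0,0.75],[0.26,0.01,0,0,0,0,0.75],[0.39,0.015,0,0,0,-0.01,0.75],[0.52,0.02,0,0,0,-0.02,0.75],[0.65,0.025,0,0,0,-0.03,0.75],[0.78,0.03,-0.01,0,0,-0.04,0.75],[0.91,0.04,-0.018,0,0,-0.042,0.75],[1,0.045,-0.018,0,0,-0.042,0.75],[1,0.045,-0.018,0,0,-0.042,0.75]]

```text
time_s: 9.47
tool_pos: [0.4806, 0.0008, 0.2439]
tool_rot: [179.8, -0.0, 94.5]
force: [0.1, 1.7, -0.5]
grip_width: 0.0651
grasp_force: 0.0
```

Run:
```python
from hb import *
print(get_obs()["qpos"].round(1),move([.51,.25,.25],94.3))
```

```text
[ 44.   -2.1 -45.6 103.3  -1.6  78.    3.3] [ 0.8203  0.163  -0.0195  0.0013 -0.      0.0012]
```

servo_tool:
  series:
    - [[0.13,0.026,-0.003,0,0,0,0.75],[0.26,0.052,-0.006,0,0,0,0.75],[0.39,0.078,-0.01,0,0,0,0.75],[0.52,0.104,-0.015,0,0,0,0.75],[0.65,0.13,-0.02,0,0,0,0.75],[0.78,0.155,-0.02,0,0,0,0.75],[0.82,0.163,-0.02,0,0,0,0.75],[0.82,0.163,-0.02,0,0,0,0.75]]

```text
time_s: 10.13
tool_pos: [0.5111, 0.2465, 0.2489]
tool_rot: [179.9, -0.2, 94.3]
force: [-0.2, -1.3, 0.6]
grip_width: 0.0652
grasp_force: 0.0
```

Run:
```python
from hb import *
print(get_obs()["qpos"].round(1))
c=cam("wrist"); P=cloud(c); f=c["frame"]
m=(P[...,2]>.012)&(P[...,2]<.022)&(abs(P[...,0]-.508)<.055)&(abs(P[...,1]-.303)<.055)
r=cv2.minAreaRect(P[m][:,:2].astype(np.float32)); print(r,m.sum())
u,v=proj(c,[[.508,.303,.017]])[0]; print(u,v)
u,v=int(u),int(v); v0=max(0,v-70);u0=max(0,u-90)
cv2.imwrite("pics/w3.png",cv2.resize(f[v0:v0+140,u0:u0+180,::-1],None,fx=4,fy=4,interpolation=cv2.INTER_CUBIC))
```

```text
[ 21.2  14.7 -58.   91.5  12.5  80.6 -33.7]
((0.507529079914093, 0.30103737115859985), (0.04488001763820648, 0.06776303797960281), 4.83734130859375) 1832
324.21422924473615 129.59143453367943
```

View pics/w3.png

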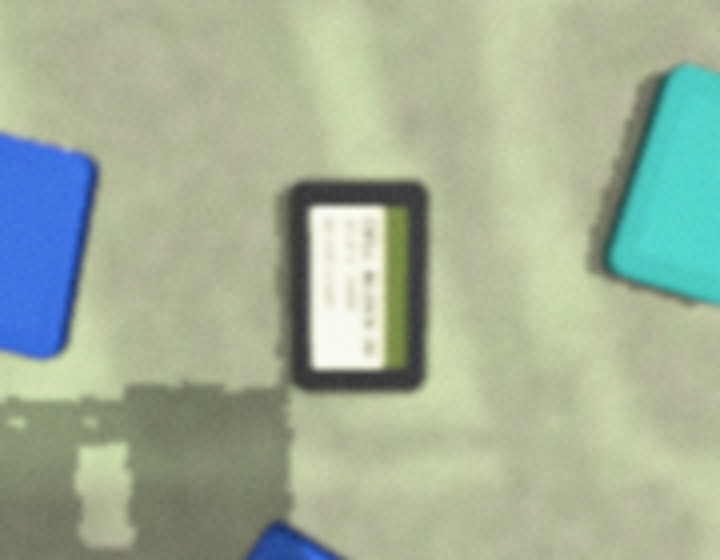

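Crop: the dark pack at crop (358,285), pale label, olive stripe on the same side as on the charged pack, blue/turquoise look-alikes beside it. Suggests contacts toward world −y; I check the gold pads from that side.

servo_tool:
  series:
    - [[-0.13,0,0,0,0,0,0.75],[-0.26,0,0,0,0,0,0.75],[-0.39,0,0,0,0,0,0.75],[-0.45,0,0,0,0,0,0.75],[-0.45,0,0,0,0,0,0.75]]

```text
time_s: 10.6
tool_pos: [0.5222, 0.0975, 0.248]
tool_rot: [180.0, 0.3, 93.1]
force: [0.7, 0.4, 0.2]
grip_width: 0.0654
grasp_force: 0.0
```

Run:
```python
from hb import *
c=cam("wrist"); P=cloud(c); f=c["frame"]
m=(P[...,2]>.012)&(P[...,2]<.022)&(abs(P[...,0]-.508)<.055)&(abs(P[...,1]-.303)<.055)
print(cv2.minAreaRect(P[m][:,:2].astype(np.float32)),m.sum())
u,v=proj(c,[[.508,.303,.017]])[0].astype(int); print(u,v); v0=max(0,v-40);u0=u-45
cv2.imwrite("pics/w4.png",cv2.resize(f[v0:v0+90,u0:u0+90,::-1],None,fx=6,fy=6,interpolation=cv2.INTER_CUBIC))
print(move([.5075,.3015,.08],94.7),move([.5075,.3015,.004],94.7))
```

```text
((0.5073476433753967, 0.28448906540870667), (0.04383959248661995, 0.03437115624547005), 3.4809000492095947) 1183
320 -1
[ 6.709e-01 -8.800e-03  5.585e-01  2.000e-04  1.000e-03 -7.600e-03] [ 6.717e-01 -9.000e-03  8.119e-01  2.000e-04  1.000e-03 -7.600e-03]
```

View pics/w4.png

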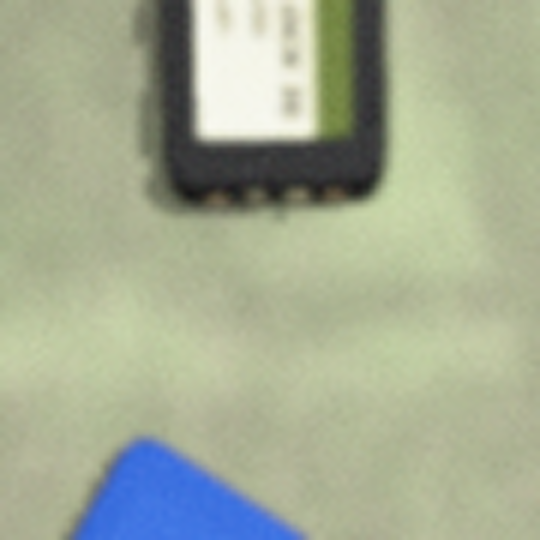

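Gold pads visible on the −y end (crop (215–340,190)): contacts toward −y. Grasp with tool yaw ≈ 94.7.

servo_tool:
  series:
    - [[0.13,0,0.04,0,0,0,0.75],[0.26,0,0.1,0,0,-0.007,0.75],[0.38,-0.005,0.17,0,0,-0.007,0.75],[0.5,-0.009,0.24,0,0,-0.007,0.75],[0.6,-0.009,0.32,0,0,-0.007,0.75],[0.672,-0.009,0.42,0,0,-0.007,0.75],[0.672,-0.009,0.54,0,0,-0.007,0.75],[0.672,-0.009,0.64,0,0,-0.007,0.75],[0.672,-0.009,0.72,0,0,-0.007,0.75],[0.672,-0.009,0.78,0,0,-0.007,0.75],[0.672,-0.009,0.806,0,0,-0.007,0.75],[0.672,-0.009,0.806,0,0,-0.007,0.75]]

```text
time_s: 11.65
tool_pos: [0.5036, 0.3073, 0.0046]
tool_rot: [-179.8, 0.1, 95.1]
force: [0.0, -0.2, -0.9]
grip_width: 0.0655
grasp_force: 0.0
```

Run:
```python
from hb import *
o=get_obs();print(o["tool_pos"],o["tool_rot"],o["qpos"].round(1),move([.5075,.3015,.005],94.7))
```

```text
[0.50355778 0.3073034  0.00461004] [-1.79842241e+02  6.50659838e-02  9.51484379e+01] [  6.5  32.4 -50.4 102.8  28.9  58.8 -49.9] [-0.0204  0.0113 -0.0013 -0.0009  0.0004  0.0025]
```

servo_tool:
  series:
    - [[-0.018,0.011,0,0,0,0.001,0.75],[-0.018,0.011,0,0,0,0.001,0.75],[-0.018,0.011,0,0,0,0.001,0.4],[-0.018,0.011,0,0,0,0.001,0],[-0.018,0.011,0,0,0,0.001,0],[-0.018,0.011,0,0,0,0.001,0],[-0.018,0.011,0,0,0,0.001,0],[-0.018,0.011,0,0,0,0.001,0]]
  grip_force: 30

```text
time_s: 12.32
tool_pos: [0.5085, 0.303, 0.0064]
tool_rot: [180.0, 0.0, 95.0]
force: [-1.1, -1.2, 4.1]
grip_width: 0.0448
grasp_force: 30.0
```

servo_tool:
  series:
    - [[0,0,-0.03,0,0,0,0],[0,0,-0.08,0,0,0,0],[0,0,-0.15,0,0,0,0],[0,0,-0.23,0,0,0,0],[0,0,-0.32,0,0,0,0],[0,0,-0.4,0,0,0,0],[0,0,-0.43,0,0,0,0],[0,0,-0.43,0,0,0,0],[0,0,-0.43,0,0,0,0]]

```text
time_s: 13.07
tool_pos: [0.5085, 0.3027, 0.1349]
tool_rot: [180.0, 0.0, 94.9]
force: [-0.7, -0.0, -1.8]
grip_width: 0.0446
grasp_force: 30.0
```

Run:
```python
from hb import *
o=get_obs();print(o["tool_pos"],o["tool_rot"],o["grip_width"])
c=cam("wrist");P=cloud(c); A=Rt(o["tool_rot"]); Q=(P-o["tool_pos"])@A
# held pack in tool coords: top face just above the tips
m=(abs(Q[...,1])<.021)&(abs(Q[...,0])<.06)&(Q[...,2]>-.03)&(Q[...,2]<.01)&(c["depth"]>0)
q=Q[m]; print(len(q),np.median(q,0),q.min(0),q.max(0))
s=cam("scene");P=cloud(s); Q=(P-o["tool_pos"])@A
m=(abs(Q[...,1])<.03)&(abs(Q[...,0])<.06)&(Q[...,2]>-.025)&(Q[...,2]<.02); q=Q[m]; print(len(q),q.min(0),q.max(0))
t=np.r_[B,0]; print(move(t+[0,0,.13],106.95))
```

```text
[0.50847614 0.30266266 0.1349431 ] [1.79971250e+02 2.86761000e-02 9.49469724e+01] 0.04463423000213318
6642 [ 0.01219705 -0.0003539  -0.01146655] [-0.03420828 -0.02099637 -0.01383947] [0.03324829 0.02099668 0.00425195]
422 [-0.00986369 -0.0298889  -0.0237511 ] [0.03431313 0.02943481 0.00789907]
[-1.1476e+00  3.3000e-02  1.2500e-02 -8.0000e-04  3.0000e-04 -6.6700e-02]
```

servo_tool:
  series:
    - [[-0.1,0,0,0,0,-0.01,0],[-0.22,0.005,0,0,0,-0.02,0],[-0.34,0.01,0,0,0,-0.03,0],[-0.46,0.015,0,0,0,-0.04,0],[-0.58,0.02,0,0,0,-0.05,0],[-0.7,0.02,0,0,0,-0.06,0],[-0.82,0.025,0,0,0,-0.066,0],[-0.91,0.03,0,0,0,-0.066,0],[-0.97,0.03,0,0,0,-0.066,0],[-1,0.03,0,0,0,-0.066,0],[-1,0.03,0,0,0,-0.066,0]]

```text
time_s: 14.08
tool_pos: [0.5427, 0.0022, 0.1335]
tool_rot: [-179.9, -0.0, 106.6]
force: [0.4, 0.6, -1.1]
grip_width: 0.0441
grasp_force: 30.0
```

Run:
```python
from hb import *
o=get_obs();print(o["tool_pos"],o["tool_rot"],o["grip_width"],o["qpos"].round(1))
print(move([.5462,-.0402,.10],106.95))
```

```text
[0.54267823 0.00217301 0.13353702] [-1.79860041e+02 -3.27291834e-02  1.06602331e+02] 0.04408352269493329 [ 46.   16.6 -56.1 103.3  14.8  68.1   2. ]
[-0.1388 -0.0288  0.1118 -0.0008 -0.0002 -0.0019]
```

servo_tool:
  series:
    - [[-0.05,-0.01,0.02,0,0,-0.002,0],[-0.1,-0.02,0.05,0,0,-0.002,0],[-0.135,-0.028,0.08,0,0,-0.002,0],[-0.139,-0.029,0.112,0,0,-0.002,0],[-0.139,-0.029,0.112,0,0,-0.002,0],[-0.139,-0.029,0.112,0,0,-0.002,0],[-0.139,-0.029,0.112,0,0,-0.002,0],[-0.139,-0.029,0.112,0,0,-0.002,0]]

```text
time_s: 14.75
tool_pos: [0.5475, -0.0365, 0.1019]
tool_rot: [179.9, 0.0, 107.3]
force: [0.3, 0.3, -1.4]
grip_width: 0.0446
grasp_force: 30.0
```

Run:
```python
from hb import *
ps=[];
for n in("wrist","scene"):
    o=get_obs(); ps.append(np.r_[o["tool_pos"],o["tool_rot"]].round(4)); c=cam(n); P=cloud(c); d=P[...,:2]-B; x=d@ex; y=d@ey
    m=(P[...,2]>.036)&(P[...,2]<.048)&(abs(x)<.06)&(y<.12)&(y>-.09); print(n,cv2.minAreaRect(np.c_[x[m],y[m]].astype(np.float32)),m.sum())
    m=(P[...,2]>.066)&(P[...,2]<.078)&(abs(x)<.03)&(abs(y-.06)<.03); print("tab",x[m].mean(),y[m].mean(),m.sum())
    m=(P[...,2]>.100)&(P[...,2]<.118)&(abs(x)<.03)&(abs(y)<.05); print("pack",x[m].min(),x[m].max(),y[m].min(),y[m].max(),np.median(P[m][:,2]))
print(ps)
print(move([.5462,-.0402,.05],106.95))
```

```text
wrist ((-0.0007142201066017151, 0.014105618000030518), (0.08091621845960617, 0.1750609129667282), 0.2870360016822815) 7983
tab -0.0006245516929924278 0.06032355386747582 598
pack -0.029992411413369193 0.029951154305160304 -0.031318424840178015 0.03675645165605843 0.1133526073935103
scene ((-0.0006460398435592651, 0.016045257449150085), (0.17612376809120178, 0.07971121370792389), 89.91676330566406) 714
tab -0.001089931322990869 0.06313565511769595 32
pack -0.02990051336978989 0.029119389219452962 -0.029569028677386616 0.04023485028324542 0.11082082601560339
[array([ 5.475000e-01, -3.650000e-02,  1.019000e-01,  1.799494e+02,
        1.600000e-03,  1.072793e+02]), array([ 5.475000e-01, -3.670000e-02,  1.019000e-01,  1.799497e+02,
        1.690000e-02,  1.072709e+02])]
[-9.200e-03 -7.400e-03  1.731e-01  3.000e-04  1.000e-04  1.700e-03]
```

servo_tool:
  series:
    - [[-0.009,-0.0066,0.02,0,0,0.0018,0],[-0.009,-0.0066,0.05,0,0,0.0018,0],[-0.009,-0.0066,0.09,0,0,0.0018,0],[-0.009,-0.0066,0.13,0,0,0.0018,0],[-0.009,-0.0066,0.16,0,0,0.0018,0],[-0.009,-0.0066,0.175,0,0,0.0018,0],[-0.009,-0.0066,0.186,0,0,0.0018,0],[-0.009,-0.0066,0.186,0,0,0.0018,0]]

```text
time_s: 15.52
tool_pos: [0.5456, -0.041, 0.0447]
tool_rot: [-179.9, -0.0, 106.9]
force: [-0.2, -1.3, -1.3]
grip_width: 0.0447
grasp_force: 30.0
```

servo_tool:
  series:
    - [[0,0,0.004,0,0,0,0],[0,0,0.008,0,0,0,0],[0,0,0.012,0,0,0,0],[0,0,0.016,0,0,0,0],[0,0,0.02,0,0,0,0],[0,0,0.02,0,0,0,0]]

```text
time_s: 16.02
tool_pos: [0.5464, -0.0407, 0.0399]
tool_rot: [180.0, 0.0, 106.9]
force: [0.3, -0.6, 1.2]
grip_width: 0.0444
grasp_force: 30.0
```

servo_tool:
  series:
    - [[0,0,0.005,0,0,0,0],[0,0,0.01,0,0,0,0],[0,0,0.015,0,0,0,0],[0,0,0.02,0,0,0,0],[0,0,0.025,0,0,0,0],[0,0,0.03,0,0,0,0],[0,0,0.033,0,0,0,0],[0,0,0.033,0,0,0,0]]

```text
time_s: 16.68
tool_pos: [0.5464, -0.0407, 0.0303]
tool_rot: [180.0, 0.0, 106.9]
force: [-1.7, -0.6, 9.2]
grip_width: 0.0447
grasp_force: 30.0
```

servo_tool:
  series:
    - [[0,0,0.003,0,0,0,0],[0,0,0.006,0,0,0,0],[0,0,0.007,0,0,0,0],[0,0,0.007,0,0,0,0]]

```text
time_s: 17.02
tool_pos: [0.5464, -0.0407, 0.0302]
tool_rot: [-180.0, 0.1, 106.9]
force: [-7.3, -2.0, 23.9]
grip_width: 0.0447
grasp_force: 30.0
```

Run:
```python
from hb import *
P,x,y=bayz(cam("wrist"))
m=(P[...,2]>.066)&(P[...,2]<.08)&(abs(x)<.03)&(abs(y-.06)<.04); print("tab",x[m].mean(),y[m].mean())
```

```text
pack top z 0.0421 0.0399 0.0438 3072
tab -0.0005915257606877732 0.06059319405009413
```

servo_tool:
  series:
    - [[0,0,-0.005,0,0,0,0],[0,0,-0.008,0,0,0,0.65],[0,0,-0.008,0,0,0,0.65],[0,0,-0.008,0,0,0,0.7],[0,0,-0.03,0,0,0,0.7],[0,0,-0.09,0,0,0,0.7],[0,0,-0.18,0,0,0,0.7],[0,0,-0.3,0,0,0,0.7],[0,0,-0.42,0,0,0,0.7],[0,0,-0.5,0,0,0,0.7],[0,0,-0.5,0,0,0,0.7],[0,0,-0.5,0,0,0,0.7]]

```text
time_s: 18.07
tool_pos: [0.5468, -0.0408, 0.179]
tool_rot: [179.9, 0.1, 106.9]
force: [-0.0, -0.4, -0.3]
grip_width: 0.0607
grasp_force: 0.0
```

Run:
```python
from hb import *
c=cam("wrist");P,x,y=bayz(c)
m=(P[...,2]>.066)&(P[...,2]<.08)&(abs(x)<.03)&(abs(y-.06)<.04); print("tab",x[m].mean(),y[m].mean())
for a,b in((-.03,-.02),(-.01,0),(.01,.02),(.022,.029)):
    m=(abs(x)<.015)&(y>a)&(y<b); print(a,b,np.median(P[m][:,2]))
s=cam("scene"); cv2.imwrite("pics/end.png",cv2.hconcat([c["frame"][40:400,120:520,::-1],s["frame"][40:400,200:600,::-1]]))
```

```text
pack top z 0.0438 0.0417 0.0459 1452
tab -0.00048491304162050675 0.060360308464525336
-0.03 -0.02 0.043749674819437784
-0.01 0 0.04385226749082982
0.01 0.02 0.04380871506778533
0.022 0.029 0.29136235776938824
```

View pics/end.png

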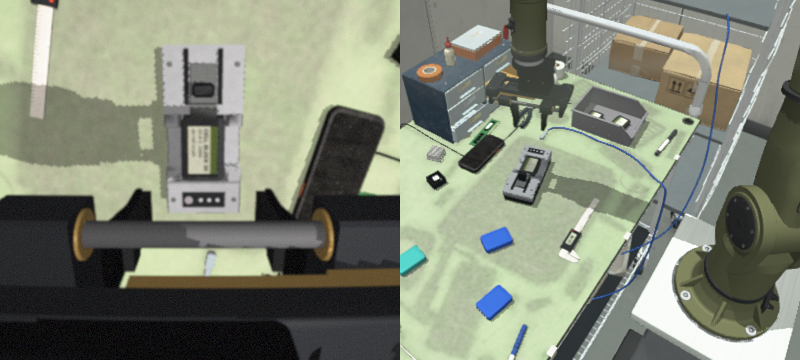

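The pictures show the pack flush in the bay, about 8.4 mm lower than when popped up. The tab is forward at (203,88), two packs lie in the bin, and the phone has not moved.

```bash
python3 -c "
from cell import env
print(env.sign_off())"
```

```text
the job is handed in; nothing more can be done
None
```

I handed the job in at about 18 s: the charged pack is in the bin, and the discharged pack sits flush in the charger with its contacts away from the latch and the latch forward over it.

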